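# Heft two look-alike bushings and offer the steel one up to its housing

### The job

One of the two black flanged bushings on the mat is the hardened steel part, the other an aluminium trial copy that looks just the same. Lift each of them in turn clear of the bench to feel its weight, stand the lighter one back upright on the mat, and offer the heavier one up to the blue bearing housing: hold it upright with about half of its spigot in the bore, the flange still clear of the machined face and the two flange holes lined up over the two tapped holes, without forcing it, so that I can run retaining compound round it. Finish while still holding it there, do not let go, and leave everything else on the bench where it is.

Things in the scene. Friction and masses are not known exactly. Their poses are not given: they have to be found in the camera images.
- bushing_a: one of two black flanged bushings that look exactly alike, standing spigot down on the mat, 80 mm high; one is steel, the other aluminium and about a third as heavy (0.2 to 0.72 kg); neither name nor place tells which, and they swap places from run to run. Origin: centre of the spigot's underside; z up. Spigot: 32 mm diameter, 30 mm long, its lowest 5 mm tapered to 25 mm, a groove at half length
- flange_a (a point): middle of bushing_a's oval two-bolt flange, 35 mm above its origin, same axes: the flange is 10 mm thick, 88 mm long along x, 48 mm wide along y, with two 9 mm bolt holes at x = +-32 mm
- hub_a (a point): middle of bushing_a's hub, 60 mm above its origin, same axes: 40 mm diameter, 40 mm high (from the flange's top to the bushing's top), with two flats 32 mm apart, 24 mm wide, that face +y and -y: the place to grip, from above, clear of the flange. A 16 mm bore runs through hub and spigot
- bushing_b: the other black flanged bushing: shape, size, look and frame as bushing_a
- flange_b (a point): middle of bushing_b's flange, as flange_a
- hub_b (a point): middle of bushing_b's hub, as hub_a
- housing_bore (a point): centre of the mouth of the bore in the flat top face of the blue bearing housing, 57 mm above the mat; z up along the bore, x along the line of the two tapped 8 mm holes at x = +-32 mm (a half turn about z makes no difference). Bore 35 mm in diameter, 48 mm deep. The face is oval, 96 mm along x, 60 mm along y
- housing: the blue bearing housing, 60 mm high on a round foot of 108 mm diameter; heavy, does not move. Origin under its centre, axes as housing_bore
- tape_measure: white and yellow tape measure lying on the mat, 97x78x38 mm, origin under its centre; leave alone
- hex_bolt: M16 bolt standing on its head on the mat, 28 mm wide, 60 mm high, origin under its centre; leave alone
- spray_can: orange and white spray can with a red cap, 53 mm diameter, 171 mm high, standing on the bare wood at the left, origin under its centre; leave alone

How it is judged:
On the way, in this order (a step that is already met when the one before it is completed fails the run):
1. the lighter bushing is lifted clear of the bench in the gripper, while the heavier one stands on the mat (and bears on it with over 4 N) (((height (world z) of bushing_a above 0.015 m and contact force between the fingers and bushing_a above 2 N and height (world z) of bushing_b between -0.006 and 0.006 m and angle between bushing_b's own z axis and vertical below 0.1 rad and contact force between bushing_b and anything else above 4 N) or (height (world z) of bushing_b above 0.015 m and contact force between the fingers and bushing_b above 2 N and height (world z) of bushing_a between -0.006 and 0.006 m and angle between bushing_a's own z axis and vertical below 0.1 rad and contact force between bushing_a and anything else above 4 N))), for 0.3 s.
2. the heavier bushing is lifted clear of the bench in the gripper, while the lighter one stands on the mat (and bears on it with under 4 N) (((height (world z) of bushing_a above 0.015 m and contact force between the fingers and bushing_a above 2 N and height (world z) of bushing_b between -0.006 and 0.006 m and angle between bushing_b's own z axis and vertical below 0.1 rad and contact force between bushing_b and anything else below 4 N) or (height (world z) of bushing_b above 0.015 m and contact force between the fingers and bushing_b above 2 N and height (world z) of bushing_a between -0.006 and 0.006 m and angle between bushing_a's own z axis and vertical below 0.1 rad and contact force between bushing_a and anything else below 4 N))), for 0.3 s.
At the end, for the whole second after the job is handed in: the heavier bushing is held still, upright within 6 degrees, its spigot 6 to 25 mm deep in the bore (flange 5 to 24 mm clear of the face), its holes in line with the tapped ones within 8.5 degrees, pressing on the housing with under 15 N; the lighter one stands upright on the mat (((z of bushing_a in the frame of housing_bore between -0.025 and -0.006 m and horizontal distance between bushing_a and housing_bore below 0.004 m and angle between each of bushing_a, bushing_b's own z axis and vertical below 0.1 rad and angle between the x axis of bushing_a and the x axis of housing_bore, either way round below 0.15 rad and contact force between the fingers and bushing_a above 2 N and contact force between bushing_a and housing below 15 N and linear speed of each of bushing_a, bushing_b below 0.02 m/s and height (world z) of bushing_b between -0.006 and 0.006 m and contact force between bushing_b and anything else below 4 N) or (z of bushing_b in the frame of housing_bore between -0.025 and -0.006 m and horizontal distance between bushing_b and housing_bore below 0.004 m and angle between each of bushing_b, bushing_a's own z axis and vertical below 0.1 rad and angle between the x axis of bushing_b and the x axis of housing_bore, either way round below 0.15 rad and contact force between the fingers and bushing_b above 2 N and contact force between bushing_b and housing below 15 N and linear speed of each of bushing_b, bushing_a below 0.02 m/s and height (world z) of bushing_a between -0.006 and 0.006 m and contact force between bushing_a and anything else below 4 N))); the arm keeps its last pose, push and grip.
It fails at once if the bushing is forced against the housing (over 40 N) (contact force between any of bushing_a, bushing_b and housing above 40 N).
It fails at once if something else on the bench is shifted by more than 25 mm (distance of any of tape_measure, hex_bolt, spray_can from where it was at the start of the episode above 0.025 m).
It also fails if it takes over 69 s, if anything falls off the work surface, if the arm or the gripper's body presses on something with over 40 N, if the wrist force passes 120 N, or if a joint passes its speed limit or range.

### The arm

A 6-joint arm with a two-finger parallel gripper is mounted at the origin on the work surface; the furniture and walls round the work are solid. World frame = base frame: x ahead of the robot, y to its left, z up, the work surface at z = 0. Lengths are in m, angles in rad, forces in N, time in s.
With the tool pointing down it reaches from about 0.3 to 0.775 m from the base axis. Payload 14.6 kg.
Tool frame: the origin (TCP) lies at the very end of the fingers, on their centre line; the grasp point (between the pads) lies 19 mm behind it; z points along the fingers, y is the line along which they close (so a half turn about z gives the same grasp; the last joint's range is limited). The gripper opens to 94 mm and grips with 3 to 60 N. Pads are 16 mm wide; open, the fingers measure 119 mm over their backs; the gripper's body (75 mm by 177 mm) begins 78 mm behind the grasp point.
Start: joints at [1.066, 0.3, 1.521, -0, 1.321, -0.067], TCP at [0.233, 0.498, 0.205] pointing down, gripper open.
Joint ranges: [-3.03, 3.03], [-0.79, 2.21], [0.23, 2.52], [-1.04, 4.18], [0, 3.07], [-2.55, 2.55]. Speed limits (rad/s): [2.22, 2.22, 2.57, 3.14, 3.14, 3.14].

### API

Orientations are given as [roll, pitch, yaw] about the fixed x, y, z axes, in that order (R = Rz(yaw) Ry(pitch) Rx(roll)).
In Python, from station import ctrl gives the robot as it stands.
- The arm moves only by the tool move_arm, never from a script. Its argument "targets" is a list of rows, each a list of 6 numbers: the shift along the tool's x, y, z in units of 1000 mm (1.0 is 1000 mm), then the turn, a rotation vector about the tool's x, y, z in units of 30 degrees (1.0 is 30 degrees). In form: [[tx, ty, tz, ax, ay, az], ...]. A call has exactly 5 rows; each row is the pose to reach, as a shift and turn from the pose commanded when the call began, along the tool's axes at that moment; what a row does not reach only later rows make up. A row lasts 1/12 s, in which the tool goes at most 41.7 mm and 7.16 degrees, less where a joint would pass 70% of its speed; a pose out of reach is approached as far as the arm can. A call with a number of a shift or a turn outside -1 to 1 is refused whole. A call with a gripper value outside its range is refused whole. "fingers" is the opening, from -1 (shut) to 1 (fully open), set as the call begins (left out, the last holds). The fingers move at their own pace and stop on an object; "grip_force" is the grip in N (left out, the last holds). Time passes only in rows, so rows that repeat a pose let the fingers close, or fill a call up. It gives the time, the measured TCP pose, the force and the opening at its end, in the units of the state.
- ctrl.get_obs(): the state, without advancing time (a new reading comes with each control period).
- ctrl.camera(name): name is "scene" or "top"; returns the picture (420x560x3 uint8, red, green, blue); there is no depth.
- ctrl.camera_info(name): a dict with "fx", "fy", "cx", "cy" (pixels), "k1" (the pictures are not rectified: a ray, as slopes to the right and down, at radius r is drawn at 1 + k1 r^2 times it, then the intrinsics apply), "rvec" (rotation vector, rad) and "tvec" (3), from world to camera coordinates, as OpenCV has them. Camera axes: x right, y down, z forward; pixel columns grow to the right and rows downward; lengths in m; the calibration is good to about 2 mm. A picture is of the moment at which its call begins. camera_info takes no time and is no camera call.
- ctrl.hand_in(): hands the job in, once; it reports no verdict.
The state is a dict: "time_s": time; "qpos": joint angles; "joint_vel": joint speeds; "tau": joint torques, N m; "ee_pos": TCP position; "eef_rot": TCP orientation; "force": force on the tool from outside, world axes, zero at the start; "moment": the same for the moment, N m; "grip_width": finger opening in m.
Only numpy, scipy, OpenCV 4.12 (cv2) and the standard library are available. Lean on these libraries where they do the work, as an engineer would, in place of code of your own. Each camera call takes 0.05 s, during which the arm holds its last target. There are 200 camera calls.

## Working session

There is one attempt and no reset: what is moved stays moved. The work goes in short steps, Python scripts to look and compute and a tool call to move; the robot and the scene stay as the last step left them, time stands still between calls to the robot, and variables do not carry over. Pictures are saved under pics/ and viewed, on a budget of 10 in all, crops included, one or two more only if the job needs it, and the job is handed in when it is done.

Besides the shell and the picture viewer there is one more tool, called after "Emit:" as name(argument=value, ...) on one line, values as JSON. move_arm: Moves the arm, as the interface text tells. Shifts and turns lie within -1 to 1; 1 stands for 1000 mm of shift or 30 degrees of turn. Its arguments: {"type":"object","properties":{"targets":{"type":"array"},"fingers":{"type":"number"},"grip_force":{"type":"number"}},"required":["targets"]}

```bash
mkdir -p pics; ls; python3 - <<'E'
from station import ctrl
import cv2
print(ctrl.get_obs())
for n in("scene","top"):
    im=ctrl.camera(n); cv2.imwrite(f"pics/{n}0.png",im[:,:,::-1]); print(n,ctrl.camera_info(n))
E
```

```text
pics
{'time_s': 0.0, 'qpos': array([ 1.06641093e+00,  3.00472187e-01,  1.52160729e+00,  2.00167318e-05,
        1.32067816e+00, -6.66023106e-02]), 'joint_vel': array([-6.81066299e-04, -1.84042787e-03, -7.72220299e-04, -1.06219142e-03,
       -2.66135605e-05, -1.02330435e-03]), 'tau': array([ 6.97115302e-04, -5.31828153e+01, -3.52729511e+01,  7.08051352e-02,
        2.45550263e-02, -1.39454842e-04]), 'ee_pos': array([0.23303222, 0.49789687, 0.20487464]), 'eef_rot': array([-3.14043154e+00, -9.68784023e-05,  2.70380454e+00]), 'force': array([0.1583826 , 0.34262869, 0.93515828]), 'moment': array([-0.04010564, -0.00498526,  0.05347624]), 'grip_width': 0.09376941458986307}
scene {'fx': 417.7507308298518, 'fy': 417.7507308298518, 'cx': 282.25444573748393, 'cy': 204.45190058119175, 'k1': -0.020229975765244105, 'rvec': array([ 2.23222074, -0.55024578,  0.23956883]), 'tvec': array([-0.40539445,  0.22959197,  0.91102705])}
top {'fx': 425.8755497692233, 'fy': 425.8755497692233, 'cx': 276.0603088870696, 'cy': 212.52060767766199, 'k1': -0.1297100985863084, 'rvec': array([ 2.14193311, -2.13356202,  0.21486359]), 'tvec': array([0.00582475, 0.49137224, 0.93928874])}
```

View pics/top0.png

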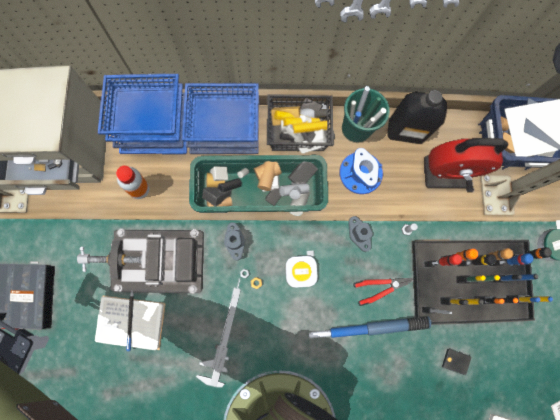

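View pics/scene0.png

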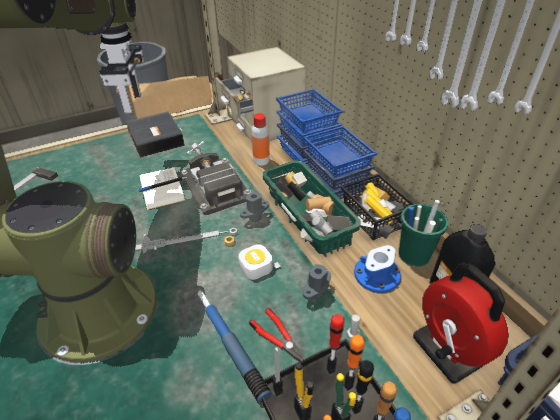

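The top view shows the two bushings at about (234,240) and (360,233), the housing at (362,170), the tape at (300,271) and the bolt at (408,229). I'll enlarge these.

```bash
cat > h.py <<'E'
import numpy as np, cv2
from station import ctrl
def cam(n):
    c=ctrl.camera_info(n); R=cv2.Rodrigues(c['rvec'])[0]; return c,R,np.array(c['tvec'])
def proj(n,P):
    c,R,t=cam(n); p=np.atleast_2d(P)@R.T+t; s=p[:,:2]/p[:,2:]; s=s*(1+c['k1']*(s**2).sum(1,keepdims=True))
    return s*[c['fx'],c['fy']]+[c['cx'],c['cy']]
def plane(n,uv,z):
    c,R,t=cam(n); d=(np.atleast_2d(uv)-[c['cx'],c['cy']])/[c['fx'],c['fy']]; s=d.copy()
    for _ in range(20): s=d/(1+c['k1']*(s**2).sum(1,keepdims=True))
    r=np.c_[s,np.ones(len(s))]@R; o=-R.T@t
    return (o+r*((z-o[2])/r[:,2])[:,None])[:,:2]
def crop(im,u,v,w,k): return cv2.resize(im[v-w:v+w,u-w:u+w],None,fx=k,fy=k,interpolation=cv2.INTER_CUBIC)
E
python3 - <<'E'
from h import *
t=cv2.imread('pics/top0.png'); s=cv2.imread('pics/scene0.png')
o=np.vstack([np.hstack([crop(t,234,240,24,5),crop(t,361,233,24,5),crop(t,362,170,24,5)]),
 np.hstack([crop(s,256,207,24,5),crop(s,318,284,24,5),crop(s,380,266,24,5)])])
cv2.imwrite('pics/c1.png',o)
for uv,z in(((234,237),.08),((360,230),.08),((364,168),.057),((125,180),.17),((300,271),.03),((408,229),.06)): print(uv,plane('top',uv,z))
E
```

```text
(234, 237) [[0.42959132 0.10092458]]
(360, 230) [[ 0.44636934 -0.17858574]]
(364, 168) [[ 0.59648929 -0.19840244]]
(125, 180) [[0.53468232 0.3212959 ]]
(300, 271) [[ 0.35783492 -0.04776134]]
(408, 229) [[ 0.45172431 -0.29552294]]
```

View pics/c1.png

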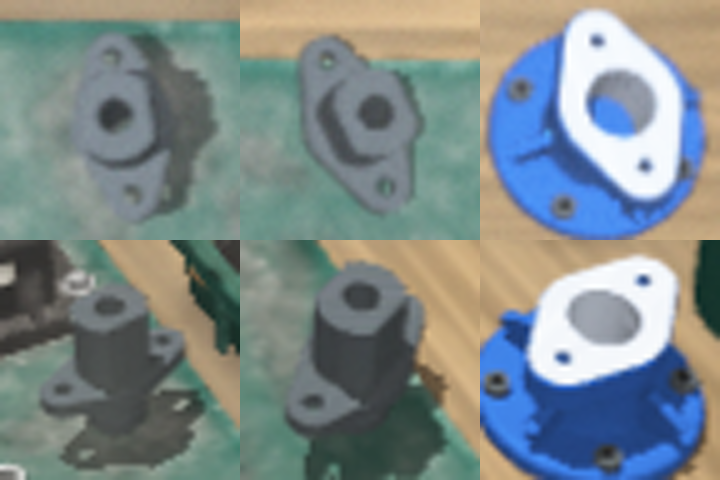

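```bash
cat > m.py <<'E'
from h import *
def g(u0,v0,p): return np.array([[u0-24+(x+.5)/5-.5,v0-24+(y+.5)/5-.5] for x,y in p])
def rep(tag,n,c0,bore,zb,holes,zh):
    b=plane(n,g(*c0,[bore]),zb)[0]; h=plane(n,g(*c0,holes),zh); d=h[0]-h[-1]
    print(tag,n,'bore',b.round(4),'mid',h.mean(0).round(4),'len',np.linalg.norm(d).round(4),'yaw',np.degrees(np.arctan2(d[1],d[0])).round(1))
rep('L','top',(234,240),(114,115),.08,[(111,57),(132,193)],.04)
rep('R','top',(361,233),(136,112),.08,[(87,62),(146,187)],.04)
rep('H','top',(362,170),(142,102),.057,[(117,40),(165,165)],.057)
rep('L','scene',(256,207),(111,65),.08,[(165,100),(63,149)],.04)
rep('R','scene',(318,284),(121,56),.08,[(74,162)],.04)
rep('H','scene',(380,266),(124,78),.057,[(163,40),(83,117)],.057)
E
python3 m.py; python3 - <<'E'
from h import *
# white face: mask centroid of filled contour + min-area rect
for n,(u,v) in(('top',(364,168)),('scene',(380,260))):
    im=cv2.imread(f'pics/{n}0.png'); hs=cv2.cvtColor(im,cv2.COLOR_BGR2HSV)
    m=((hs[...,1]<40)&(hs[...,2]>200)).astype('uint8')
    for c in cv2.findContours(m,cv2.RETR_EXTERNAL,cv2.CHAIN_APPROX_NONE)[0]:
        if cv2.contourArea(c)>150 and cv2.pointPolygonTest(c,(u,v),True)>-5:
            P=(plane(n,c[:,0,:].astype(float),.057)*1e4).astype(np.float32); M=cv2.moments(P.reshape(-1,1,2))
            print(n,M['m10']/M['m00']/1e4,M['m01']/M['m00']/1e4,cv2.minAreaRect(P))
E
```

```text
L top bore [0.426  0.1044] mid [0.4263 0.1041] len 0.0635 yaw 9.7
R top bore [ 0.4441 -0.1871] mid [ 0.4439 -0.187 ] len 0.0639 yaw 24.0
H top bore [ 0.6014 -0.2034] mid [ 0.6014 -0.2029] len 0.0642 yaw 18.5
L scene bore [0.4288 0.1031] mid [0.4283 0.1025] len 0.0646 yaw 9.1
R scene bore [ 0.4451 -0.1876] mid [ 0.4161 -0.2005] len 0.0 yaw 0.0
H scene bore [ 0.6016 -0.2039] mid [ 0.6015 -0.2038] len 0.0638 yaw 18.6
top 0.601676224793913 -0.2025773316753013 ((6018.384765625, -2022.534912109375), (550.2739868164062, 874.7649536132812), 87.30587768554688)
scene 0.6017134634674005 -0.203635186354685 ((6019.98681640625, -2035.6923828125), (587.5887451171875, 862.02490234375), 81.2525405883789)
```

```bash
cat >> h.py <<'E'
from scipy.spatial.transform import Rotation as Ro
def plan(p,yaw,n=1,pose=None):
    "n equal calls from present (or given) pose to p, yaw (deg), tool down; last-row numbers of each call"
    o=ctrl.get_obs()
    P0,R0=(o['ee_pos'],Ro.from_euler('xyz',o['eef_rot'])) if pose is None else (np.array(pose[:3]),Ro.from_euler('xyz',[np.pi,0,np.radians(pose[3])]))
    R1=Ro.from_euler('xyz',[np.pi,0,np.radians(yaw)])
    dv=(R0.inv()*R1).as_rotvec()
    for i in range(n):
        Ri=R0*Ro.from_rotvec(dv*i/n)
        s=Ri.inv().apply((np.array(p)-P0)/n); print('call',i+1,np.r_[s,np.degrees(dv/n)/30].round(4))
def st():
    o=ctrl.get_obs(); print('t',round(o['time_s'],2),'p',o['ee_pos'].round(4),'rpy',np.degrees(o['eef_rot']).round(2),'F',o['force'].round(2),'M',o['moment'].round(2),'w',round(o['grip_width'],4))
E
python3 - <<'E'
from h import *
plan([.4272,.1037,.16],189.5,3)
E
```

```text
call 1 [-1.143e-01 -9.160e-02  1.510e-02 -6.000e-04 -2.000e-04 -3.843e-01]
call 2 [-9.370e-02 -1.126e-01  1.500e-02 -6.000e-04 -2.000e-04 -3.843e-01]
call 3 [-6.930e-02 -1.290e-01  1.500e-02 -6.000e-04 -2.000e-04 -3.843e-01]
```

Emit:
move_arm(targets=[[-0.023,-0.018,0.003,0,0,-0.077],[-0.046,-0.037,0.006,0,0,-0.154],[-0.069,-0.055,0.009,0,0,-0.23],[-0.091,-0.073,0.012,0,0,-0.307],[-0.114,-0.0916,0.015,0,0,-0.384]], fingers=1)

```text
time_s: 0.52
ee_pos: [0.2978, 0.3655, 0.1901]
eef_rot: [-3.141, -0.0, 2.907]
force: [0.1, 0.7, 0.3]
grip_width: 0.0936
```

Emit:
move_arm(targets=[[-0.019,-0.0225,0.003,0,0,-0.077],[-0.0375,-0.045,0.006,0,0,-0.154],[-0.056,-0.0675,0.009,0,0,-0.23],[-0.075,-0.09,0.012,0,0,-0.307],[-0.0937,-0.1126,0.015,0,0,-0.384]])

```text
time_s: 0.93
ee_pos: [0.3625, 0.234, 0.1752]
eef_rot: [-3.141, -0.0, 3.108]
force: [0.1, -0.5, -0.1]
grip_width: 0.0937
```

Emit:
move_arm(targets=[[-0.014,-0.026,0.003,0,0,-0.077],[-0.028,-0.052,0.006,0,0,-0.154],[-0.042,-0.077,0.009,0,0,-0.23],[-0.055,-0.103,0.012,0,0,-0.307],[-0.0693,-0.129,0.015,0,0,-0.384]])

```text
time_s: 1.35
ee_pos: [0.4271, 0.1026, 0.1602]
eef_rot: [3.142, -0.0, -2.974]
force: [0.3, -0.2, -0.0]
grip_width: 0.0937
```

```bash
python3 - <<'E'
from h import *
st()
for n in("scene","top"): cv2.imwrite(f"pics/{n}1.png",ctrl.camera(n)[:,:,::-1])
st(); plan([.4272,.1037,.045],189.5)
E
```

```text
t 1.35 p [0.4271 0.1026 0.1602] rpy [ 1.800e+02 -2.000e-02 -1.704e+02] F [ 0.3  -0.22 -0.01] M [ 0.07 -0.03  0.03] w 0.0937
t 1.45 p [0.4277 0.1013 0.1599] rpy [-1.7998e+02 -5.0000e-02 -1.7063e+02] F [0.73 0.46 0.15] M [ 0.05  0.05 -0.02] w 0.094
call 1 [ 0.      0.0025  0.1149 -0.0007 -0.0018 -0.0043]
```

Emit:
move_arm(targets=[[0,0.001,0.025,0,0,0],[0,0.0015,0.045,0,0,0],[0,0.002,0.06,0,0,0],[0,0.002,0.06,0,0,0],[0,0.002,0.06,0,0,0]])

```text
time_s: 1.87
ee_pos: [0.4262, 0.1064, 0.1004]
eef_rot: [3.142, -0.001, -2.976]
force: [0.1, 0.3, -0.1]
grip_width: 0.0942
```

```bash
python3 - <<'E'
from h import *
st(); im=ctrl.camera('scene')[:,:,::-1]; cv2.imwrite('pics/scene2.png',im)
st(); t=cv2.imread('pics/top1.png')
u,v=proj('scene',[.427,.104,.09])[0].astype(int)
cv2.imwrite('pics/c2.png',np.hstack([crop(im,u,v,40,5),crop(t,234,230,40,5)]));plan([.4272,.1037,.045],189.5)
E
```

```text
t 1.87 p [0.4262 0.1064 0.1004] rpy [ 1.8000e+02 -8.0000e-02 -1.7052e+02] F [ 0.12  0.31 -0.15] M [ 0.05  0.02 -0.02] w 0.0942
t 1.92 p [0.4267 0.1064 0.1011] rpy [ 1.8000e+02  2.0000e-02 -1.7052e+02] F [-0.06  0.46 -0.06] M [ 0.05 -0.03  0.04] w 0.0942
call 1 [-0.     -0.0027  0.0561  0.0001  0.0006 -0.0006]
```

View pics/c2.png

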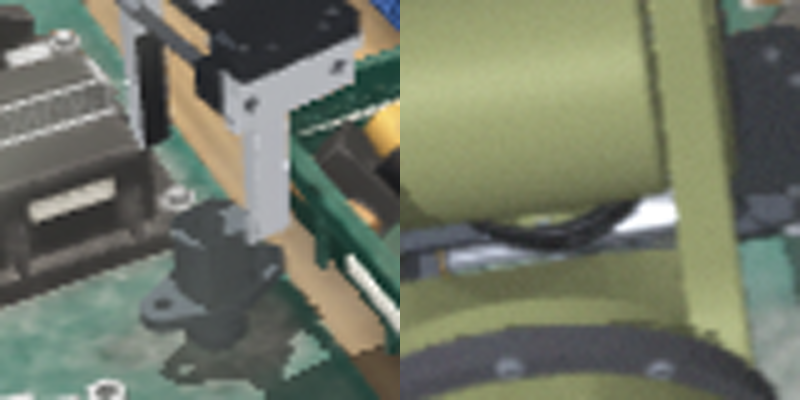

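Fingers straddle the hub (hub top at about (205,215) in the crop, fingers at (150,150) and (265,240)). I'll descend, grip and lift.

Emit:
move_arm(targets=[[0,-0.001,0.02,0,0,0],[0,-0.002,0.04,0,0,0],[0,-0.002,0.05,0,0,0],[0,-0.002,0.0555,0,0,0],[0,-0.002,0.0555,0,0,0]])

```text
time_s: 2.33
ee_pos: [0.4269, 0.1041, 0.0449]
eef_rot: [3.142, -0.001, -2.976]
force: [-0.8, 0.6, -0.2]
grip_width: 0.0939
```

Emit:
move_arm(targets=[[0,0,0,0,0,0],[0,0,0,0,0,0],[0,0,0,0,0,0],[0,0,0,0,0,0],[0,0,0,0,0,0]], fingers=-1, grip_force=40)

```text
time_s: 2.75
ee_pos: [0.4271, 0.104, 0.0453]
eef_rot: [-3.142, 0.001, -2.976]
force: [0.4, 0.4, 0.0]
grip_width: 0.0643
```

Emit:
move_arm(targets=[[0,0,0,0,0,0],[0,0,0,0,0,0],[0,0,0,0,0,0],[0,0,0,0,0,0],[0,0,0,0,0,0]])

```text
time_s: 3.17
ee_pos: [0.4269, 0.104, 0.045]
eef_rot: [3.142, -0.0, -2.976]
force: [-0.5, -0.4, 0.3]
grip_width: 0.0319
```

```bash
python3 - <<'E'
from h import *
st()
E
```

```text
t 3.17 p [0.4269 0.104  0.045 ] rpy [ 180.     -0.   -170.53] F [-0.48 -0.44  0.34] M [-0.19  0.02  0.08] w 0.0319
```

Width 31.9 mm, so it is on the flats. I'll wait one call, then lift 40 mm and weigh.

Emit:
move_arm(targets=[[0,0,0,0,0,0],[0,0,0,0,0,0],[0,0,-0.005,0,0,0],[0,0,-0.012,0,0,0],[0,0,-0.02,0,0,0]])

```text
time_s: 3.58
ee_pos: [0.4267, 0.104, 0.0655]
eef_rot: [-3.142, -0.001, -2.976]
force: [-0.6, -1.0, -2.6]
grip_width: 0.0317
```

Emit:
move_arm(targets=[[0,0,-0.01,0,0,0],[0,0,-0.017,0,0,0],[0,0,-0.02,0,0,0],[0,0,-0.02,0,0,0],[0,0,-0.02,0,0,0]])

```text
time_s: 4.0
ee_pos: [0.4269, 0.104, 0.085]
eef_rot: [-3.142, 0.0, -2.976]
force: [-0.2, -0.7, -1.9]
grip_width: 0.0318
```

Emit:
move_arm(targets=[[0,0,0,0,0,0],[0,0,0,0,0,0],[0,0,0,0,0,0],[0,0,0,0,0,0],[0,0,0,0,0,0]])

```text
time_s: 4.42
ee_pos: [0.4269, 0.104, 0.0848]
eef_rot: [3.142, -0.0, -2.976]
force: [-0.1, 0.4, -1.4]
grip_width: 0.0318
```

```bash
python3 - <<'E'
from h import *
st()
im=ctrl.camera('scene')[:,:,::-1]; cv2.imwrite('pics/scene3.png',im);st()
E
```

```text
t 4.42 p [0.4269 0.104  0.0848] rpy [ 1.8000e+02 -2.0000e-02 -1.7053e+02] F [-0.09  0.37 -1.41] M [ 0.05  0.02 -0.01] w 0.0318
t 4.47 p [0.4269 0.104  0.0848] rpy [ 1.8000e+02 -1.0000e-02 -1.7052e+02] F [ 0.15 -0.52 -2.62] M [ 0.05 -0.01 -0.05] w 0.0314
```

About 2 N, so the left one is the light copy. I'll set it back where it stood.

Emit:
move_arm(targets=[[0,0,0.01,0,0,0],[0,0,0.02,0,0,0],[0,0,0.03,0,0,0],[0,0,0.036,0,0,0],[0,0,0.038,0,0,0]])

```text
time_s: 4.88
ee_pos: [0.4262, 0.1039, 0.0453]
eef_rot: [3.142, -0.002, -2.976]
force: [0.0, 0.3, -2.9]
grip_width: 0.0316
```

Emit:
move_arm(targets=[[0,0,0.001,0,0,0],[0,0,0.0015,0,0,0],[0,0,0.002,0,0,0],[0,0,0.002,0,0,0],[0,0,0.002,0,0,0]])

```text
time_s: 5.3
ee_pos: [0.4271, 0.104, 0.0452]
eef_rot: [-3.142, 0.001, -2.976]
force: [0.2, 0.4, -2.2]
grip_width: 0.0318
```

```bash
python3 - <<'E'
from h import *
st()
E
```

```text
t 5.3 p [0.4271 0.104  0.0452] rpy [-1.8000e+02  3.0000e-02 -1.7053e+02] F [ 0.16  0.36 -2.19] M [ 0.03 -0.06  0.03] w 0.0318
```

Emit:
move_arm(targets=[[0,0,0.0002,0,0,0],[0,0,0.0004,0,0,0],[0,0,0.0006,0,0,0],[0,0,0.0006,0,0,0],[0,0,0.0006,0,0,0]])

```text
time_s: 5.72
ee_pos: [0.4272, 0.1041, 0.045]
eef_rot: [-3.142, 0.001, -2.976]
force: [-3.4, 0.4, 6.6]
grip_width: 0.0316
```

```bash
python3 - <<'E'
from h import *
st()
E
```

```text
t 5.72 p [0.4272 0.1041 0.045 ] rpy [-1.8000e+02  4.0000e-02 -1.7052e+02] F [-3.37  0.4   6.56] M [-0.03  0.63  0.01] w 0.0316
```

It has touched down (+6.6 N). I'll release and rise.

Emit:
move_arm(targets=[[0,0,0,0,0,0],[0,0,0,0,0,0],[0,0,0,0,0,0],[0,0,0,0,0,0],[0,0,0,0,0,0]], fingers=1)

```text
time_s: 6.13
ee_pos: [0.4269, 0.104, 0.0443]
eef_rot: [3.142, -0.0, -2.976]
force: [0.3, -0.4, 0.2]
grip_width: 0.0616
```

Emit:
move_arm(targets=[[0,0,0,0,0,0],[0,0,0,0,0,0],[0,0,-0.02,0,0,0],[0,0,-0.045,0,0,0],[0,0,-0.075,0,0,0]])

```text
time_s: 6.55
ee_pos: [0.4261, 0.1039, 0.1194]
eef_rot: [3.142, -0.003, -2.976]
force: [0.2, 0.6, -0.3]
grip_width: 0.0933
```

Emit:
move_arm(targets=[[0,0,-0.025,0,0,0],[0,0,-0.05,0,0,0],[0,0,-0.065,0,0,0],[0,0,-0.075,0,0,0],[0,0,-0.075,0,0,0]])

```text
time_s: 6.97
ee_pos: [0.4275, 0.1041, 0.1959]
eef_rot: [-3.142, 0.003, -2.976]
force: [-0.2, 0.3, -1.2]
grip_width: 0.0938
```

```bash
python3 - <<'E'
from h import *
st(); im=ctrl.camera('scene')[:,:,::-1]; cv2.imwrite('pics/scene4.png',im)
plan([.4446,-.1873,.15],204,2)
o=cv2.imread('pics/scene0.png')
cv2.imwrite('pics/c3.png',np.hstack([crop(im,256,207,36,5),crop(o,256,207,36,5)]))
E
```

```text
t 6.97 p [0.4275 0.1041 0.1959] rpy [-1.8000e+02  1.6000e-01 -1.7052e+02] F [-0.21  0.3  -1.21] M [-0.02 -0.06 -0.04] w 0.0938
call 1 [ 1.530e-02 -1.451e-01  2.220e-02 -1.000e-04  8.000e-04 -2.420e-01]
call 2 [ 3.36e-02 -1.42e-01  2.22e-02 -1.00e-04  8.00e-04 -2.42e-01]
```

View pics/c3.png

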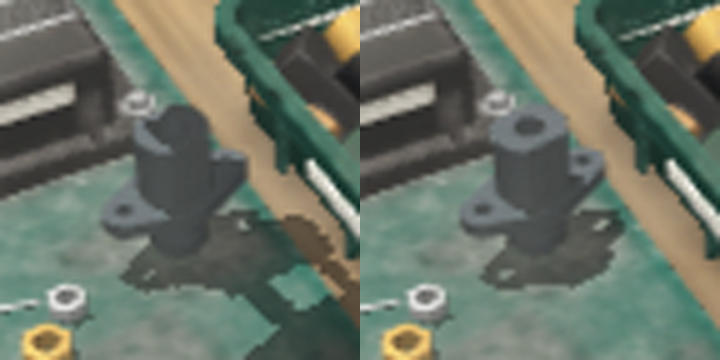

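The light bushing stands upright at its old place (hub at about (172,150) in the left crop, flange hole at (122,210)). Next, the right one.

Emit:
move_arm(targets=[[0.003,-0.025,0.004,0,0,-0.04],[0.006,-0.055,0.009,0,0,-0.09],[0.009,-0.086,0.013,0,0,-0.14],[0.012,-0.116,0.018,0,0,-0.19],[0.0153,-0.145,0.022,0,0,-0.242]])

```text
time_s: 7.43
ee_pos: [0.4349, -0.0429, 0.1705]
eef_rot: [3.141, -0.002, -2.848]
force: [0.1, -0.7, -0.1]
grip_width: 0.0941
```

Emit:
move_arm(targets=[[0.007,-0.031,0.005,0,0,-0.05],[0.015,-0.062,0.01,0,0,-0.1],[0.022,-0.094,0.015,0,0,-0.15],[0.029,-0.122,0.019,0,0,-0.2],[0.0336,-0.142,0.022,0,0,-0.242]])

```text
time_s: 7.85
ee_pos: [0.4435, -0.1892, 0.1483]
eef_rot: [3.14, -0.002, -2.723]
force: [-0.4, 0.5, -0.1]
grip_width: 0.0938
```

Emit:
move_arm(targets=[[0,0,0.01,0,0,0],[0,0,0.03,0,0,0],[0,0,0.045,0,0,0],[0,0,0.05,0,0,0],[0,0,0.05,0,0,0]])

```text
time_s: 8.27
ee_pos: [0.4435, -0.1862, 0.0984]
eef_rot: [3.139, -0.002, -2.723]
force: [-0.2, 0.3, 0.3]
grip_width: 0.094
```

```bash
python3 - <<'E'
from h import *
st(); im=ctrl.camera('scene')[:,:,::-1]; cv2.imwrite('pics/scene5.png',im)
plan([.4446,-.1873,.045],204); st()
cv2.imwrite('pics/c4.png',crop(im,318,264,50,6))
E
```

```text
t 8.27 p [ 0.4435 -0.1862  0.0984] rpy [ 1.7983e+02 -1.3000e-01 -1.5600e+02] F [-0.19  0.29  0.27] M [0.09 0.06 0.02] w 0.094
call 1 [-0.0003 -0.001   0.0546  0.0028 -0.0022  0.0003]
t 8.32 p [ 0.444  -0.1865  0.0996] rpy [ 1.7992e+02 -6.0000e-02 -1.5599e+02] F [-0.37  0.2   0.07] M [ 0.02  0.   -0.02] w 0.094
```

View pics/c4.png

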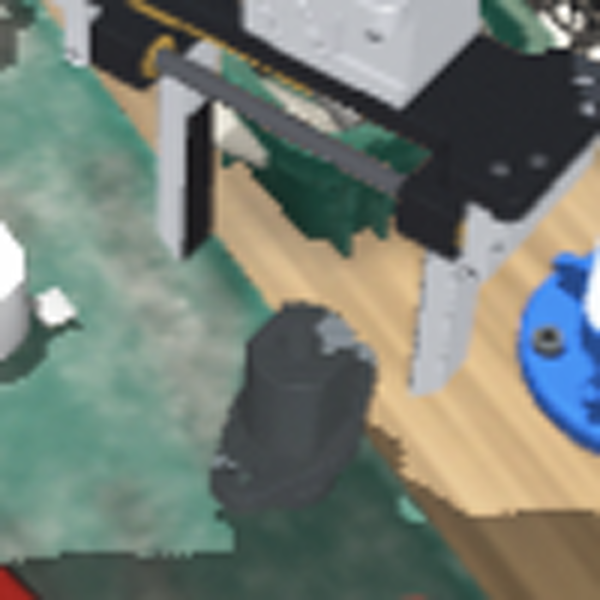

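The fingertips, at (185,255) and (440,385) in the crop, straddle the hub at (300,340). I'll descend, grip and lift.

Emit:
move_arm(targets=[[0,0,0.02,0,0,0],[0,0,0.038,0,0,0],[0,0,0.049,0,0,0],[0,0,0.0545,0,0,0],[0,0,0.0545,0,0,0]])

```text
time_s: 8.73
ee_pos: [0.4442, -0.187, 0.0454]
eef_rot: [3.141, -0.001, -2.723]
force: [0.6, 0.3, -0.0]
grip_width: 0.0941
```

Emit:
move_arm(targets=[[0,0,0,0,0,0],[0,0,0,0,0,0],[0,0,0,0,0,0],[0,0,0,0,0,0],[0,0,0,0,0,0]], fingers=-1, grip_force=45)

```text
time_s: 9.15
ee_pos: [0.4446, -0.1873, 0.0462]
eef_rot: [-3.141, 0.0, -2.723]
force: [-0.4, -0.9, -0.8]
grip_width: 0.0637
```

Emit:
move_arm(targets=[[0,0,0,0,0,0],[0,0,0,0,0,0],[0,0,0,0,0,0],[0,0,0,0,0,0],[0,0,0,0,0,0]])

```text
time_s: 9.57
ee_pos: [0.4443, -0.1871, 0.0458]
eef_rot: [3.141, -0.0, -2.723]
force: [0.8, 0.3, -1.2]
grip_width: 0.0317
```

Emit:
move_arm(targets=[[0,0,0,0,0,0],[0,0,0,0,0,0],[0,0,-0.005,0,0,0],[0,0,-0.012,0,0,0],[0,0,-0.02,0,0,0]])

```text
time_s: 9.98
ee_pos: [0.4441, -0.1871, 0.0661]
eef_rot: [3.141, -0.001, -2.723]
force: [-1.1, 0.2, -6.4]
grip_width: 0.0319
```

Emit:
move_arm(targets=[[0,0,-0.01,0,0,0],[0,0,-0.017,0,0,0],[0,0,-0.02,0,0,0],[0,0,-0.02,0,0,0],[0,0,-0.02,0,0,0]])

```text
time_s: 10.4
ee_pos: [0.4444, -0.1872, 0.0859]
eef_rot: [-3.141, 0.0, -2.723]
force: [0.3, 0.2, -7.0]
grip_width: 0.0317
```

Emit:
move_arm(targets=[[0,0,0,0,0,0],[0,0,0,0,0,0],[0,0,0,0,0,0],[0,0,0,0,0,0],[0,0,0,0,0,0]])

```text
time_s: 10.82
ee_pos: [0.4444, -0.1872, 0.0857]
eef_rot: [3.141, -0.0, -2.723]
force: [0.1, 0.3, -7.2]
grip_width: 0.0317
```

```bash
python3 - <<'E'
from h import *
st()
E
```

```text
t 10.82 p [ 0.4444 -0.1872  0.0857] rpy [ 1.7999e+02 -1.0000e-02 -1.5600e+02] F [ 0.14  0.28 -7.24] M [ 0.07 -0.03 -0.02] w 0.0317
```

7.2 N: this is the steel part. I'll raise it and carry it over the housing.

```bash
python3 - <<'E'
from h import *
plan([.6016,-.2034,.1457],198.6,2,[.4444,-.1872,.1457,204])
E
```

```text
call 1 [-0.0685 -0.0394 -0.      0.     -0.      0.09  ]
call 2 [-0.0703 -0.0361 -0.      0.     -0.      0.09  ]
```

Emit:
move_arm(targets=[[0,0,-0.01,0,0,0],[0,0,-0.025,0,0,0],[0,0,-0.042,0,0,0],[0,0,-0.055,0,0,0],[0,0,-0.06,0,0,0]])

```text
time_s: 11.23
ee_pos: [0.4451, -0.1876, 0.1484]
eef_rot: [-3.139, 0.002, -2.723]
force: [-0.3, -0.1, -7.1]
grip_width: 0.0315
```

Emit:
move_arm(targets=[[-0.006,-0.0035,0,0,0,0.01],[-0.02,-0.0115,0,0,0,0.03],[-0.037,-0.0215,0,0,0,0.05],[-0.054,-0.031,0,0,0,0.07],[-0.0685,-0.0394,0,0,0,0.09]])

```text
time_s: 11.65
ee_pos: [0.5242, -0.1952, 0.1448]
eef_rot: [3.141, -0.001, -2.771]
force: [0.1, -0.6, -7.2]
grip_width: 0.0318
```

Emit:
move_arm(targets=[[-0.016,-0.008,0,0,0,0.02],[-0.034,-0.0175,0,0,0,0.045],[-0.052,-0.0265,0,0,0,0.065],[-0.065,-0.0335,0,0,0,0.085],[-0.0703,-0.0361,0,0,0,0.09]])

```text
time_s: 12.07
ee_pos: [0.603, -0.2033, 0.1442]
eef_rot: [3.141, -0.001, -2.817]
force: [0.3, 0.5, -7.0]
grip_width: 0.0318
```

Emit:
move_arm(targets=[[0,0,0,0,0,0],[0,0,0,0,0,0],[0,0,0,0,0,0],[0,0,0,0,0,0],[0,0,0,0,0,0]])

```text
time_s: 12.48
ee_pos: [0.6012, -0.2035, 0.1461]
eef_rot: [-3.141, 0.0, -2.817]
force: [0.4, 0.1, -6.0]
grip_width: 0.0317
```

```bash
python3 - <<'E'
from h import *
st(); im=ctrl.camera('scene')[:,:,::-1]; cv2.imwrite('pics/scene6.png',im)
t=ctrl.camera('top')[:,:,::-1]; cv2.imwrite('pics/top6.png',t)
plan([.6016,-.2034,.0872],198.6); st()
cv2.imwrite('pics/c5.png',np.hstack([crop(im,376,242,44,5),crop(t,362,160,36,5)] if 0 else [crop(im,376,242,40,5),crop(t,362,160,40,5)]))
E
```

```text
t 12.48 p [ 0.6012 -0.2035  0.1461] rpy [-1.7999e+02  1.0000e-02 -1.6141e+02] F [ 0.4   0.07 -6.  ] M [ 0.09 -0.01  0.03] w 0.0317
call 1 [-0.0002  0.      0.0589 -0.0004  0.0004 -0.0004]
t 12.58 p [ 0.6014 -0.2035  0.1461] rpy [-1.7999e+02  1.0000e-02 -1.6141e+02] F [-0.17 -0.05 -6.4 ] M [ 0.06 -0.01 -0.04] w 0.0318
```

View pics/c5.png

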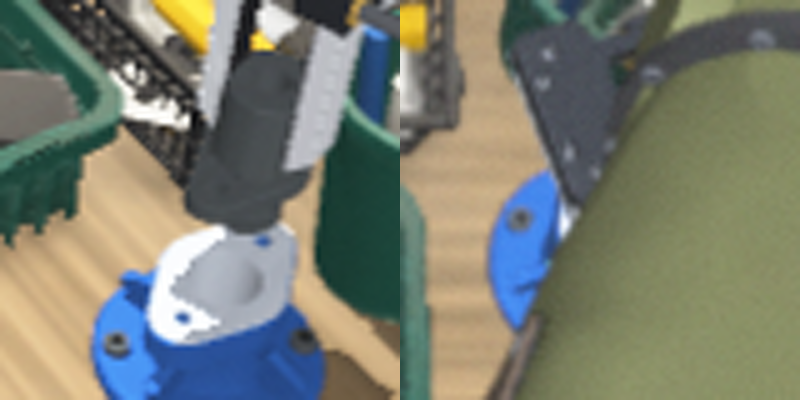

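The scene crop shows the bushing upright over the bore: spigot end at about (253,225), bore mouth at (221,275), clear all round. Before inserting I'll compare the spigot and hub silhouettes with the projection at the TCP position.

```bash
python3 - <<'E'
from h import *
im=cv2.imread('pics/scene6.png'); g=cv2.cvtColor(im,cv2.COLOR_BGR2GRAY)
a=np.linspace(0,2*np.pi,360)
for z in(.108,.112):
    q=proj('scene',np.c_[.6014+.016*np.cos(a),-.2035+.016*np.sin(a),np.full(360,z)])
    L,R=q[q[:,0].argmin()],q[q[:,0].argmax()]
    print(z,'predicted edges',L.round(1),R.round(1))
    for e in (L,R):
        r=int(round(e[1])); x=int(e[0]); print(r,x-7,g[r,x-7:x+8])
# top ring of hub bore and visible flange hole
print('hub top',proj('scene',[.6014,-.2035,.1804])-[336,202],'(crop/5) ',(proj('scene',[.6014,-.2035,.1804])-[336,202])*5)
th=np.radians(18.6)
for s in(1,-1): print('flange end',(proj('scene',[.6014+s*.044*np.cos(th),-.2035+s*.044*np.sin(th),.1404])-[336,202])*5)
E
```

```text
0.108 predicted edges [376.2 240.6] [391.1 242.3]
241 369 [158 164 159 118  59  71  73  73  74  75  73  72  72  72  73]
242 384 [ 79  79  76  74  74  73  73  73 103 157 182 181 176 173 175]
0.112 predicted edges [376.5 239.3] [391.4 241.1]
239 369 [148 147 121  65  76  72  72  74  76  75  71  67  67  73  73]
241 384 [ 73  75  76  79  80  77  74  73  76  85 110 152 170 173 177]
hub top [[52.95986418 15.0444308 ]] (crop/5)  [[264.79932089  75.222154  ]]
flange end [[305.93176851  92.68653634]]
flange end [[190.50617904 198.4717695 ]]
```

```bash
python3 - <<'E'
from h import *
im=cv2.imread('pics/scene6.png'); g=cv2.cvtColor(im,cv2.COLOR_BGR2GRAY)
a=np.linspace(0,2*np.pi,360)
m=np.zeros(g.shape,np.uint8)
for z,r in((.1004,.0125),(.1054,.016),(.1304,.016)):
    pass
S=16
def poly(z,r): return proj('scene',np.c_[.6014+r*np.cos(a),-.2035+r*np.sin(a),np.full(360,z)]).astype(np.float32)
for A in((poly(.1004,.0125),poly(.1054,.016)),(poly(.1054,.016),poly(.1304,.016))):
    h=cv2.convexHull(np.vstack(A)); cv2.fillPoly(m,[np.round(h*S).astype(np.int32)],1,shift=4)
for r in range(244,251):
    w=np.where(m[r])[0]; print(r,'pred',(w.min(),w.max()) if len(w) else None,g[r,368:398])
E
```

```text
244 pred (np.int64(377), np.int64(391)) [187 178 173 172 160 112  74  69  72  73  76  78  79  77  74  74  74  74
  75  75  76  77  73  79 134 177 180 183 182 181]
245 pred (np.int64(377), np.int64(391)) [194 190 183 178 177 172 139  87  82  75  76  77  77  75  74  74  75  76
  78  77  77  77  75  84 140 178 179 182 183 183]
246 pred (np.int64(378), np.int64(390)) [194 196 192 184 180 180 183 181 152 109 101 106  91  75  71  71  72  73
  74  74  73  72  76 134 185 184 178 179 182 182]
247 pred (np.int64(379), np.int64(389)) [191 193 196 193 184 179 181 188 198 204 221 232 196 117  77  71  72  72
  71  74  78  90 125 159 203 217 183 177 179 181]
248 pred (np.int64(381), np.int64(387)) [191 191 194 196 195 194 202 223 239 248 252 253 246 168 134  96  89  89
  87 101 121 143 171 172 171 204 214 177 178 178]
249 pred None [191 191 194 205 225 244 251 252 252 252 253 252 245 177 174 172 173 173
 164 139 116 124 159 171 172 174 172 171 175 175]
250 pred None [192 195 219 246 252 252 252 252 252 252 245 180 178 174 172 173 173 174
 159 117  87  99 143 173 175 176 167 167 178 174]
```

The silhouette agrees to within a pixel, so I'll lower in stages and watch the force.

Emit:
move_arm(targets=[[0,0,0.01,0,0,0],[0,0,0.022,0,0,0],[0,0,0.033,0,0,0],[0,0,0.04,0,0,0],[0,0,0.042,0,0,0]])

```text
time_s: 13.0
ee_pos: [0.6008, -0.2031, 0.1014]
eef_rot: [3.139, -0.003, -2.817]
force: [-0.9, -1.2, -7.2]
grip_width: 0.0318
```

Emit:
move_arm(targets=[[0,0,0.001,0,0,0],[0,0,0.002,0,0,0],[0,0,0.003,0,0,0],[0,0,0.004,0,0,0],[0,0,0.004,0,0,0]])

```text
time_s: 13.42
ee_pos: [0.6017, -0.2034, 0.1]
eef_rot: [-3.141, 0.0, -2.817]
force: [-0.4, 0.1, -6.6]
grip_width: 0.0316
```

```bash
python3 - <<'E'
from h import *
st()
E
```

```text
t 13.42 p [ 0.6017 -0.2034  0.1   ] rpy [-1.7999e+02  1.0000e-02 -1.6140e+02] F [-0.41  0.06 -6.55] M [ 0.06  0.   -0.  ] w 0.0316
```

Emit:
move_arm(targets=[[0,0,0.0005,0,0,0],[0,0,0.001,0,0,0],[0,0,0.0015,0,0,0],[0,0,0.002,0,0,0],[0,0,0.002,0,0,0]])

```text
time_s: 13.83
ee_pos: [0.6016, -0.2033, 0.0979]
eef_rot: [3.141, 0.0, -2.817]
force: [-0.0, 1.1, -4.1]
grip_width: 0.0316
```

Emit:
move_arm(targets=[[0,0,0.0005,0,0,0],[0,0,0.001,0,0,0],[0,0,0.001,0,0,0],[0,0,0.001,0,0,0],[0,0,0.001,0,0,0]])

```text
time_s: 14.25
ee_pos: [0.6015, -0.2032, 0.0966]
eef_rot: [3.141, -0.0, -2.817]
force: [-0.9, 3.9, -7.1]
grip_width: 0.0319
```

```bash
python3 - <<'E'
from h import *
st()
E
```

```text
t 14.25 p [ 0.6015 -0.2032  0.0966] rpy [ 1.7996e+02 -3.0000e-02 -1.6140e+02] F [-0.89  3.93 -7.08] M [0.79 0.37 0.01] w 0.0319
```

The +y side force shows light contact on the −y wall, so I'll shift about 1 mm to +y.

Emit:
move_arm(targets=[[0,0.0005,0,0,0,0],[-0.0001,0.001,0,0,0,0],[-0.0001,0.001,0,0,0,0],[-0.0001,0.001,0,0,0,0],[-0.0001,0.001,0,0,0,0]])

```text
time_s: 14.67
ee_pos: [0.6015, -0.2026, 0.0969]
eef_rot: [-3.141, 0.0, -2.817]
force: [-0.1, -0.4, -6.0]
grip_width: 0.0319
```

```bash
python3 - <<'E'
from h import *
st()
E
```

```text
t 14.67 p [ 0.6015 -0.2026  0.0969] rpy [-1.7998e+02  1.0000e-02 -1.6141e+02] F [-0.09 -0.44 -6.03] M [ 0.12  0.01 -0.  ] w 0.0319
```

Emit:
move_arm(targets=[[0,0,0.0005,0,0,0],[0,0,0.001,0,0,0],[0,0,0.0015,0,0,0],[0,0,0.0015,0,0,0],[0,0,0.0015,0,0,0]])

```text
time_s: 15.08
ee_pos: [0.6014, -0.2025, 0.0953]
eef_rot: [3.142, -0.0, -2.817]
force: [0.3, 0.5, -6.5]
grip_width: 0.0317
```

```bash
python3 - <<'E'
from h import *
st()
E
```

```text
t 15.08 p [ 0.6014 -0.2025  0.0953] rpy [ 180.    -0.  -161.4] F [ 0.32  0.48 -6.52] M [ 0.03  0.   -0.02] w 0.0317
```

Emit:
move_arm(targets=[[-0.0001,0.0003,0,0,0,0],[-0.0002,0.0006,0,0,0,0],[-0.0002,0.0006,0.001,0,0,0],[-0.0002,0.0006,0.002,0,0,0],[-0.0002,0.0006,0.0025,0,0,0]])

```text
time_s: 15.5
ee_pos: [0.6013, -0.2018, 0.0926]
eef_rot: [3.141, -0.0, -2.817]
force: [0.1, 0.2, -6.2]
grip_width: 0.0315
```

Emit:
move_arm(targets=[[0,0,0.0005,0,0,0],[0,0,0.0015,0,0,0],[0,0,0.0025,0,0,0],[0,0,0.003,0,0,0],[0,0,0.003,0,0,0]])

```text
time_s: 15.92
ee_pos: [0.6013, -0.2018, 0.0897]
eef_rot: [3.141, -0.0, -2.817]
force: [-0.3, -0.3, -7.8]
grip_width: 0.0319
```

Emit:
move_arm(targets=[[0,0,0.0005,0,0,0],[0,0,0.001,0,0,0],[0,0,0.0015,0,0,0],[0,0,0.0015,0,0,0],[0,0,0.0015,0,0,0]])

```text
time_s: 16.33
ee_pos: [0.6014, -0.2018, 0.0883]
eef_rot: [3.142, -0.0, -2.817]
force: [0.6, -0.4, -6.4]
grip_width: 0.0321
```

```bash
python3 - <<'E'
from h import *
st(); im=ctrl.camera('scene')[:,:,::-1]; cv2.imwrite('pics/scene7.png',im); st()
cv2.imwrite('pics/c6.png',np.hstack([crop(im,376,252,40,5),crop(im,256,207,40,5)]))
E
```

```text
t 16.33 p [ 0.6014 -0.2018  0.0883] rpy [ 180.    -0.  -161.4] F [ 0.57 -0.38 -6.37] M [0.06 0.04 0.02] w 0.0321
t 16.38 p [ 0.6014 -0.2018  0.0884] rpy [ 180.     0.  -161.4] F [ 0.07 -0.78 -6.84] M [ 0.05 -0.05 -0.04] w 0.0317
```

View pics/c6.png

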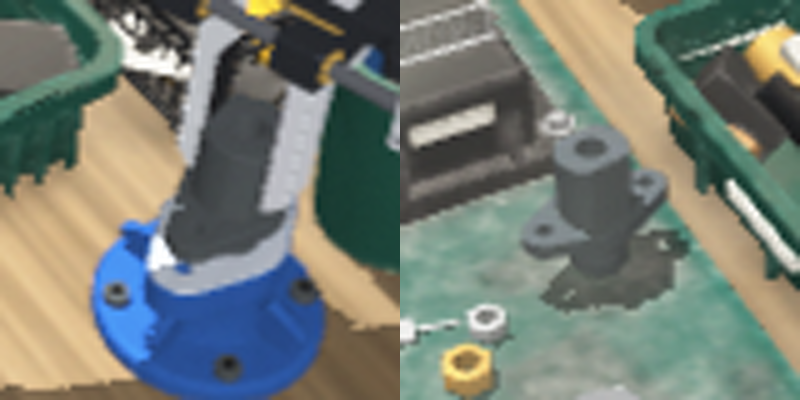

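The spigot is in the bore with the flange lifted parallel over the oval face (near tapped hole visible at (183,268), just below the flange end). The light bushing stands at (600,200). The force is the weight alone, so I'll hand in.

```bash
python3 - <<'E'
from h import *
print(ctrl.hand_in()); st()
E
```

```text
the job is handed in; nothing more can be done
None
the job is handed in; nothing more can be done
```

The steel bushing is held upright in the housing bore, about 14 mm deep with the flange about 16 mm clear of the face. I handed the job in still gripping it, and no verdict was reported.

- **Weighing:** I lifted the left bushing first. It pulled about 2 N, so it is the aluminium copy, and I stood it back upright where it was. The right one pulled about 7 N, so it is the steel part.
- **Insertion:** At about 6 mm deep the spigot touched the bore wall with about 4 N of side force. I moved it 1.6 mm to +y, and it then went in freely.
- **Last checks before handing in:**
  - Force on the tool was the part's weight only (6.4–6.8 N down, side force under 1 N), so it is not pressing on the housing.
  - The tool was vertical, and its angle was within about 0.1° of the measured line of the tapped holes. That line is known to about 1°.
  - The last picture shows the flange over the oval face and the light bushing upright on the mat. I never moved close to the tape measure, bolt or spray can.
- **Disagreement:** The camera estimate of the bore centre (y = -0.2034 m) differed by about 1.6 mm from where the spigot ran free (y = -0.2018 m), within the calibration's stated 2 mm. I went by the contact forces.

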